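# Hang the bedside caddy on its lipped rail

## Task

Pick up the small green caddy by its orange tab and hang it on the rail of the wooden-based stand: carry its hook over the raised orange lip, lower it into the channel behind, and press straight down until it snaps past the blue spring strip and sits fully home, upright, then let go. The rail's height is set by hand and not exactly known, so go by feel and stay gentle: do not push down with more than about 12 N. Leave the pump bottle, the whale, the comb and the spoon where they are.

Things in the scene. Friction and masses are not known exactly. Their poses are not given: they have to be found in the camera images.
- caddy_grip (a point): Centre of the orange upright grip tab on top of the loose caddy: a slab 10 mm thick (along x), 40 mm wide (y), 40 mm high (z), free on both sides; grip it from above across the 10 mm. Its foot stands on a bridge 20 mm below this point. Axes: z up, +x from the pocket to the hook, which is exactly below the tab.
- caddy_hook (a point): Centre of the hook's orange bead: a rod 10 mm in diameter, 60 mm long along y, at the lower end of a 4 mm thick tongue under the bridge. 47 mm straight below caddy_grip, 55 mm above the caddy's underside. The throat between bead and pocket, open downward, is 16 mm wide; the bridge's underside is 21 mm above the bead's centre. Axes as caddy_grip.
- caddy: Loose green open-topped caddy, about 0.1 kg, starts standing on the table. Pocket 46 x 70 x 62 mm, rear wall up to a bridge (top 82 mm up) that carries the tab and the hook. Origin: centre of the pocket's underside; z up, +x to the hook (tab and bead at x = 44 mm).
- stand: Fixed stand: wooden base 130 x 170 x 12 mm, two posts at its rear (+x), a horizontal rail 150 mm long along y, ends closed. Origin on the table, mid-length, below the lip's rear face; +x from the lip to the channel, z up. The rail is clamped by hand: channel floor 110 mm above the table, or up to 15 mm higher or lower, not reported: feel for it. It is on rubber and yields downward 1 mm per 8 N.
- lip (a point): Fixed to the stand, its axes: top of the rail's orange-edged lip at nominal height, 134 mm above the table (true: up to 15 mm more or less). The lip is 8 mm thick in x, round-topped, 24 mm higher than the channel floor; its plate goes 60 mm below the floor. Rear face 4 mm behind this point.
- strip (a point): Fixed to the stand, its axes: centre of the blue spring strip, a 10 mm round bar along the whole channel, at nominal height (121 mm, true up to 15 mm more or less). 11 mm above the channel floor; leaves a 6 mm gap to the lip. Pushed down with about 6 N (4 to 8), the bead shoves it aside to +x, snaps below it and is held down by it.
- slot (a point): Fixed to the stand, its axes: where the bead's centre belongs when home if the rail is at nominal height: 5 mm behind the lip, mid-length, 115 mm above the table (true: up to 15 mm more or less). Home is 5 mm above the channel floor; the bead first meets the strip about 14 mm higher. The hook's x axis goes along this x axis.
- clip (a joint): How far the blue spring strip is pushed aside to +x, in m: 0 free, about 0.004 while the bead is squeezing past, about 0.002 when the bead is home under it. Spring 1.6 N per mm.
- pump_bottle: Bystander: amber pump bottle, 60 mm diameter, 161 mm high, origin under its centre.
- whale: Bystander: blue bath whale about 115 x 80 x 60 mm, origin under its middle.
- comb: Bystander: red comb 150 x 30 x 5 mm, lying, origin under its middle, long along x.
- spoon: Bystander: steel spoon 140 mm long, lying, long along x.
Mind the look-alikes: they are no part of the job. Of the things that look like the caddy, the larger one is meant.

How it is judged (in metres and radians):
On the way:
1. the hook has been lifted over the lip: its bead is above the rail, higher than the lip (z of caddy_hook in the frame of stand above 0.123 m and x of caddy_hook in the frame of stand between -0.01 and 0.025 m and y of caddy_hook in the frame of stand between -0.05 and 0.05 m).
At the end, for the whole second after the job is handed in: The bead is home on the channel floor: centre 1 to 9 mm behind the lip, within 46 mm of mid-rail, 97.5 to 132.5 mm above the table (any rail setting), the strip sprung back over it (still pushed aside 1.4 to 2.5 mm); the caddy within 0.25 rad of upright, at rest, released (z of caddy_hook in the frame of stand between 0.0975 and 0.1325 m and x of caddy_hook in the frame of stand between 0.001 and 0.009 m and y of caddy_hook in the frame of stand between -0.046 and 0.046 m and value of joint clip between 0.0014 and 0.0025 m and angle between caddy's own z axis and vertical below 0.25 rad and linear speed of caddy below 0.02 m/s); the robot touches nothing.
It fails at once if caddy and rail are forced together with more than 25 N: the push plus about 10 N of the strip pinching the bead (contact force between caddy and stand above 25 N).
It fails at once if the gripper or arm pushes the stand with more than 18 N (contact force between the arm and stand above 18 N).
It fails at once if the pump bottle, whale, comb or spoon is moved more than 20 mm (distance of any of pump_bottle, whale, comb, spoon from where it was at the start of the episode above 0.02 m).
It also fails if it takes over 64 s, if anything falls off the work surface, if the arm or the gripper's body presses on something with over 40 N, if the wrist force passes 120 N, or if a joint passes its speed limit or range.

## Robot

A 6-joint arm with a two-finger parallel gripper is mounted at the origin on the work surface. World frame = base frame: x ahead of the robot, y to its left, z up, the work surface at z = 0. Lengths are in mm, angles in rad, forces in N, time in s.
With the tool pointing down it reaches from about 275 to 750 mm from the base axis. Payload 10.2 kg.
Tool frame: the origin (TCP) lies midway between the tips of the shut fingers; the grasp point (between the pads) lies 19 mm behind it (ctrl.tcp_to_grasp is the z of the grasp point in the tool frame, in mm); z points along the fingers, y is the direction in which the jaws open and shut (so a half turn about z gives the same grasp; the last joint's range is limited). The gripper opens to 85 mm and grips with 20 to 120 N. Pads are 22 mm wide; open, the fingers measure 114 mm over their backs; the gripper's body (76 mm by 85 mm) begins 54 mm behind the grasp point. The pads swing forward as they close: fully open they stand 13 mm farther back than shut.
Start: joints at [1.045, 0.313, 1.498, -0, 1.331, -0.223], TCP at [156.565, 501.117, 231.294] pointing down, gripper open.
Joint ranges: [-2.94, 2.94], [-0.97, 2.17], [0.19, 2.56], [-1.23, 4.37], [0.02, 3.11], [-2.88, 2.88]. Speed limits (rad/s): [2.39, 2.39, 3.01, 3.14, 3.14, 3.14].

## Interface

Orientations are given as a unit quaternion [w, x, y, z].
In Python, from rig import sensors, capture, order, ctrl gives the robot as it stands. The module is installed in compiled form; this text tells all that it offers.
- The arm moves only by the tool play_rows, never from a script. Its argument "deltas" is a list of rows, each a list of 7 numbers: the shift along the world's x, y, z in units of 40 mm (1.0 is 40 mm), then the turn, a rotation vector about the world's x, y, z in units of 6 degrees (1.0 is 6 degrees), then the opening, from -1 (shut) to 1 (fully open). A call has 1 to 8 rows; each row shifts and turns the commanded pose from where the row before left it; what a row does not reach is not made up. A row lasts 1/12 s, in which the tool goes at most 41.7 mm and 7.16 degrees, less where a joint would pass 70% of its speed; a pose out of reach is approached as far as the arm can. A call is refused whole if a number of a shift passes 1 or a number of a turn 1, either way. A call with a gripper value outside its range is refused whole. The fingers move at their own pace and stop on an object; "squeeze" is the grip in N (left out, the last holds). Time passes only in rows, so rows that do not move let the fingers close. It gives the time, the measured TCP pose, the force and the opening at its end, in the units of the state.
- sensors.sense(): the state, without advancing time (a new reading comes with each control period).
- capture(name): name is "side" or "top" or "wrist"; returns a dict with "pixels" (480x640x3 uint8, red, green, blue), "z_map" (480x640 float32, mm along the optical axis (not along the pixel's ray), 0 where there is no reading), "fx", "fy", "cx", "cy" (pixels), "k1" (the pictures are not rectified: a ray, as slopes to the right and down, at radius r is drawn at 1 + k1 r^2 times it, then the intrinsics apply), "eye" and "rotation" of the camera in the world; the wrist camera has in their place "tool_from_camera" (4x4, takes a point from camera to tool coordinates, whose origin is the TCP and whose axes are the flange's). Camera axes: x right, y down, z forward; pixel columns grow to the right and rows downward; lengths in mm; the calibration is good to about 2 mm. A picture is of the moment at which its call begins: read the wrist's pose just before it.
- order.finish_job(): hands the job in, once; it reports no verdict.
The state is a dict: "time_s": time; "joints": joint angles; "dq": joint speeds; "tau": joint torques, N m; "eef_pos": TCP position; "ee_rot": TCP orientation; "force": force on the tool from outside, world axes, zero at the start; "wrist_torque": the same for the moment, N m; "grip_width": opening from 0.0 (shut) to 1.0 (fully open).
Only numpy, scipy, OpenCV 4.12 (cv2) and the standard library are available. Lean on these libraries where they do the work, as an engineer would, in place of code of your own. Each camera call takes 0.05 s, during which the arm holds its last target. There are 200 camera calls.

## Working session

There is one attempt and no reset: what is moved stays moved. The work goes in short steps, Python scripts to look and compute and a tool call to move; the robot and the scene stay as the last step left them, time stands still between calls to the robot, and variables do not carry over. Pictures are saved under pics/ and viewed, about 8 in all and at most 12, crops included, and the job is handed in when it is done.

Besides the shell and the picture viewer there is one more tool, called after "Emit:" by a JSON object that holds its "op" and its "data". play_rows: Moves the arm, as the interface text tells. Its arguments: {"type":"object","properties":{"deltas":{"type":"array","items":{"type":"array","items":{"type":"number"}}},"squeeze":{"type":"number"}},"required":["deltas"]}

```bash
mkdir -p pics
cat > h.py <<'E'
import numpy as np, cv2
from rig import sensors, capture, order, ctrl
def save(c,n,box=None,s=1):
    p=c["pixels"][:,:,::-1]
    if box: p=p[box[1]:box[3],box[0]:box[2]]
    if s!=1: p=cv2.resize(p,None,fx=s,fy=s,interpolation=cv2.INTER_CUBIC)
    cv2.imwrite("pics/"+n,p)
def quatR(q):
    from scipy.spatial.transform import Rotation as R
    return R.from_quat([q[1],q[2],q[3],q[0]]).as_matrix()
def cam(c,st=None):
    if "eye" in c: return np.array(c["rotation"]).reshape(3,3),np.array(c["eye"])
    T=np.array(c["tool_from_camera"]); Rt=quatR(st["ee_rot"])
    return Rt@T[:3,:3], Rt@T[:3,3]+np.array(st["eef_pos"])
def slopes(c,u,v):
    d=np.stack([(np.asarray(u,float)-c["cx"])/c["fx"],(np.asarray(v,float)-c["cy"])/c["fy"]],-1)
    x=d.copy()
    for _ in range(10): x=d/(1+c["k1"]*(x**2).sum(-1,keepdims=True))
    return np.concatenate([x,np.ones_like(x[...,:1])],-1)
def onplane(c,u,v,z,st=None):
    R,e=cam(c,st); r=slopes(c,u,v)@R.T
    return e+r*((z-e[2])/r[...,2])[...,None]
def cloud(c,st=None):
    R,e=cam(c,st); v,u=np.mgrid[0:480,0:640]
    return slopes(c,u,v)*c["z_map"][...,None]@R.T+e
E
python3 - <<'E'
from h import *
s=sensors.sense(); print(s, ctrl.tcp_to_grasp)
for n in ("side","top"):
    c=capture(n); save(c,n+"0.png"); print(n,c.get("eye"),c.get("rotation"),c["fx"],c["k1"],(c["z_map"]>0).mean())
E
```

```text
{'time_s': 0.0, 'joints': array([ 1.04457269e+00,  3.13434458e-01,  1.49844648e+00, -3.23186889e-06,
        1.33098512e+00, -2.23413875e-01]), 'dq': array([-0.00074903,  0.00032961,  0.00023756,  0.00073745, -0.00022908,
       -0.00107733]), 'tau': array([-2.70780220e-04, -4.12253416e+01, -2.59745872e+01, -1.50854585e-04,
        4.02123987e-03,  2.71203007e-07]), 'eef_pos': array([156.44348114, 500.87941031, 230.73948982]), 'ee_rot': array([-2.31638672e-04,  1.50826680e-01,  9.88560017e-01, -5.93073125e-04]), 'force': array([-0.56790795,  0.13098598,  0.58803361]), 'wrist_torque': array([-0.02253448, -0.03450121,  0.014774  ]), 'grip_width': 1.001240220042097} -18.700000000000003
side [ 349.63907506 -604.96654147  716.97389816] [-0.39860107  0.90378497 -0.14204482  0.06413405] 542.960788180885 -0.1698922752169299 0.9960416666666667
top [ 445.73306093   42.42350559 1018.47124586] [ 0.03328598 -0.70597085  0.70686473 -0.0289734 ] 493.55903354198904 -0.05785935067119134 0.9960221354166666
```

```bash
sed -i 's/return np.array(c\["rotation"\]).reshape(3,3),/return quatR(c["rotation"]),/' h.py
```

```text
(no output)
```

View pics/top0.png

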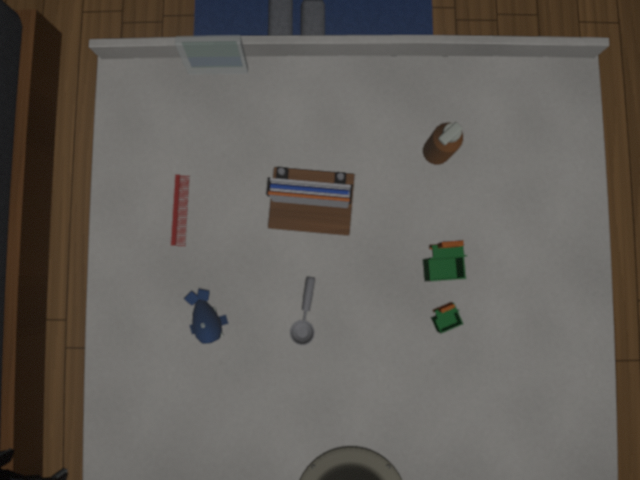

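View pics/side0.png

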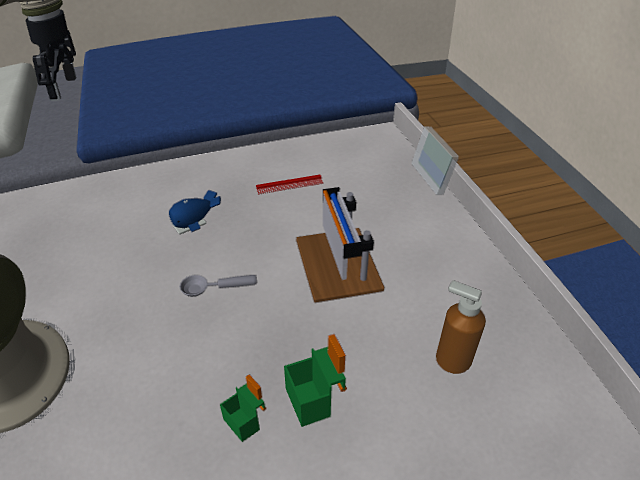

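Top view: robot base at the bottom centre, the stand at (312,200), comb (180,210), whale (207,318), spoon (305,312) and bottle (443,143). There are two caddies, a larger one at (445,262) and a smaller look-alike at (447,318). In the side view they sit at (315,380) and (243,408). The larger one is meant; I'll confirm in a crop.

Run:
```python
from h import *
c=capture("top"); save(c,"crop1.png",(400,220,500,345),4)
hsv=cv2.cvtColor(c["pixels"],cv2.COLOR_RGB2HSV); H,S,V=[hsv[...,i].astype(int) for i in range(3)]
P=cloud(c)
def rep(n,m,zr):
    m=m&(P[...,2]>zr[0])&(P[...,2]<zr[1])
    nn,lab,stt,_=cv2.connectedComponentsWithStats(m.astype(np.uint8))
    for i in range(1,nn):
        if stt[i,4]<12: continue
        q=P[lab==i]; r=cv2.minAreaRect(q[:,:2].astype(np.float32))
        print(n,stt[i],"med",np.median(q,0).round(1),"z",np.percentile(q[:,2],[5,95]).round(0),"rect",np.round(r[0],1),np.round(r[1],1),round(r[2],1))
rep("orange",(H<14)&(S>170)&(V>90),(20,170))
rep("blue",(H>105)&(H<125)&(S>130)&(V>90),(5,170))
rep("green",(H>45)&(H<80)&(S>120),(5,170))
rep("wood",(H<20)&(S>70)&(V<140),(5,25))
c=capture("side"); P=cloud(c)
hsv=cv2.cvtColor(c["pixels"],cv2.COLOR_RGB2HSV); H,S,V=[hsv[...,i].astype(int) for i in range(3)]
rep("s-orange",(H<14)&(S>170)&(V>120),(20,170))
rep("s-blue",(H>105)&(H<125)&(S>130)&(V>90),(60,170))
rep("s-green",(H>45)&(H<80)&(S>120),(5,170))
```

```text
orange [442 242  20   5  68] med [ 510.6 -184.3  122.8] z [120. 125.] rect [ 510.8 -183.4] [ 6.6 34.6] 5.1
orange [442 305  11   6  26] med [ 392.5 -181.4   84.4] z [82. 86.] rect [ 392.9 -181.6] [ 3.8 21. ] 23.5
blue [271 185  77   9 196] med [613.9  75.6 115.1] z [113. 118.] rect [614.2  77.7] [141.9   5.3] 84.8
green [428 246  36  34 679] med [ 485.8 -191.7   54.1] z [ 5. 85.] rect [ 479.7 -185.7] [63.1 69.4] 3.5
green [434 309  27  23 235] med [ 366.4 -191.4   32.3] z [ 5. 60.] rect [ 371.5 -191.8] [43.2 48.2] 20.0
wood [424 149  19  15  46] med [ 691.6 -168.8   19.2] z [12. 25.] rect [ 696.  -171.2] [45.8 11.8] 54.5
wood [274 168   3   9  22] med [668.9 152.1  12.1] z [10. 14.] rect [668.6 152. ] [17.3  4.6] 1.0
wood [288 169  46  14 452] med [661.7  77.3  12.9] z [10. 16.] rect [661.8  77.5] [93.9 22. ] 84.0
wood [171 175   9  70 188] med [592.8 360.9   6.5] z [5. 9.] rect [592.1 360.1] [ 11.6 145. ] 88.0
wood [345 174   9  11  77] med [655.   -1.4  12.5] z [ 9. 16.] rect [653.9  -1.8] [15.6 21.3] 82.8
wood [ 269  202   82   33 2089] med [572.4  79.2  12.8] z [10. 16.] rect [576.6  80.4] [165.3  63.4] 85.6
s-orange [329 344  10  29  37] med [ 506.9 -184.1   93.5] z [ 88. 109.] rect [ 507.1 -187.1] [ 1.4 33.2] 3.7
s-orange [338 383   4   7  12] med [ 510.  -209.2   58.5] z [57. 60.] rect [ 510.1 -208.9] [ 2.6 10.4] 3.9
s-blue [330 193  25  50 257] med [615.   76.6 113.8] z [110. 116.] rect [615.8  83.9] [143.2   8.6] 84.9
s-green [ 284  347   62   79 2558] med [ 479.9 -189.1   50.2] z [ 9. 83.] rect [ 479.7 -186.9] [69.  72.5] 4.1
s-green [ 220  384   45   56 1219] med [ 371.9 -192.    35.4] z [ 9. 58.] rect [ 371.6 -190. ] [47.1 51.1] 24.1
s-green [306 388   7   9  14] med [ 474.1 -172.2    5.3] z [5. 6.] rect [ 473.6 -172.8] [ 5.7 16.8] 9.5
```

View pics/crop1.png

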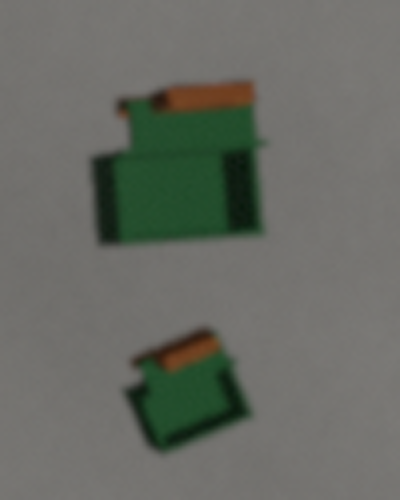

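The crop confirms it: the caddy at (445,262) is the larger one (about 69 x 70 mm footprint, tab top z≈122) and fits the description. The one below it is a smaller copy. I'm moving above its tab.

Emit:
{"op": "play_rows", "data": {"deltas": [[0.44, -0.86, 0, 0, 0, -0.57, 1], [0.44, -0.86, 0, 0, 0, -0.57, 1], [0.44, -0.86, 0, 0, 0, -0.57, 1], [0.44, -0.86, 0, 0, 0, -0.57, 1], [0.44, -0.86, 0, 0, 0, -0.57, 1], [0.44, -0.86, 0, 0, 0, -0.57, 1], [0.44, -0.86, 0, 0, 0, -0.57, 1], [0.44, -0.86, 0, 0, 0, -0.57, 1]]}}

```text
time_s: 0.87
eef_pos: [297.6, 224.2, 231.4]
ee_rot: [0.0, 0.382, 0.924, 0.0]
force: [0.7, 0.5, 0.8]
grip_width: 1.002
```

Emit:
{"op": "play_rows", "data": {"deltas": [[0.44, -0.86, 0, 0, 0, -0.57, 1], [0.44, -0.86, 0, 0, 0, -0.57, 1], [0.44, -0.86, 0, 0, 0, -0.57, 1], [0.44, -0.86, 0, 0, 0, -0.57, 1], [0.44, -0.86, 0, 0, 0, -0.57, 1], [0.44, -0.86, 0, 0, 0, -0.57, 1], [0.44, -0.86, 0, 0, 0, -0.57, 1], [0.44, -0.86, 0, 0, 0, -0.57, 1]]}}

```text
time_s: 1.53
eef_pos: [438.6, -51.3, 231.3]
ee_rot: [0.0, 0.59, 0.808, 0.0]
force: [0.9, 0.8, -0.4]
grip_width: 1.002
```

Emit:
{"op": "play_rows", "data": {"deltas": [[0.44, -0.86, 0, 0, 0, -0.57, 1], [0.44, -0.86, 0, 0, 0, -0.57, 1], [0.44, -0.86, 0, 0, 0, -0.57, 0.5], [0.44, -0.86, 0, 0, 0, -0.57, 0.5], [0, 0, 0, 0, 0, 0, 0.5], [0, 0, 0, 0, 0, 0, 0.5]]}}

```text
time_s: 2.03
eef_pos: [508.6, -188.1, 230.3]
ee_rot: [-0.001, 0.681, 0.732, -0.0]
force: [-0.1, -0.2, -1.0]
grip_width: 0.75
```

```bash
cat > ws.py <<'E'
from h import *
import sys
s=sensors.sense(); c=capture("wrist"); save(c,sys.argv[1])
R=quatR(s["ee_rot"]); print("pos",s["eef_pos"].round(1),"tooly yaw",np.degrees(np.arctan2(R[1,1],R[0,1])).round(2),"z",R[:,2].round(4),"F",s["force"].round(2),"g",s["grip_width"],"t",s["time_s"])
P=cloud(c,s); hsv=cv2.cvtColor(c["pixels"],cv2.COLOR_RGB2HSV); H,S,V=[hsv[...,i].astype(int) for i in range(3)]
def rep(n,m,zr):
    m=m&(P[...,2]>zr[0])&(P[...,2]<zr[1])
    nn,lab,stt,_=cv2.connectedComponentsWithStats(m.astype(np.uint8))
    for i in range(1,nn):
        if stt[i,4]<80: continue
        q=P[lab==i]; r=cv2.minAreaRect(q[:,:2].astype(np.float32))
        print(n,stt[i],"med",np.median(q,0).round(1),"z",np.percentile(q[:,2],[5,95]).round(1),"rect",np.round(r[0],1),np.round(r[1],1),round(r[2],1))
rep("orange",(H<14)&(S>150)&(V>60),(70,150))
rep("blue",(H>105)&(H<125)&(S>130)&(V>60),(70,150))
rep("green",(H>45)&(H<80)&(S>120),(70,150))
E
python3 ws.py w1.png
```

```text
pos [ 508.6 -188.1  230.3] tooly yaw 4.14 z [-1.4e-03  9.0e-04 -1.0e+00] F [-0.07 -0.16 -1.  ] g 0.7499634912863996 t 2.0333
orange [142 177  24  39 353] med [ 393.1 -181.5   84. ] z [82.6 85.1] rect [ 393.  -181.6] [ 6.6 26.4] 23.3
orange [320 194  16  63 919] med [ 512.  -182.6  121.7] z [120.4 122.7] rect [ 512.1 -183.7] [ 8.9 38.6] 3.1
orange [574 201  38  21 233] med [ 689.7 -170.7   87.2] z [ 73.1 101.5] rect [ 691.1 -169.1] [12.6  3.1] 58.6
green [ 292  159   38   99 2376] med [ 497.5 -181.4   81.7] z [80.5 82.8] rect [ 500.6 -184.6] [25.  68.5] 3.7
```

Emit:
{"op": "play_rows", "data": {"deltas": [[0.085, 0.11, -0.8, 0, 0, -0.1, 0.3], [0, 0, -0.9, 0, 0, 0, 0.3], [0, 0, -0.9, 0, 0, 0, 0.3], [0, 0, -0.6, 0, 0, 0, 0.3], [0, 0, -0.3, 0, 0, 0, 0.3], [0, 0, 0, 0, 0, 0, 0.3]]}}

```text
time_s: 2.58
eef_pos: [510.4, -180.5, 89.1]
ee_rot: [-0.003, 0.684, 0.73, -0.0]
force: [-0.0, -0.3, -0.7]
grip_width: 0.653
```

Emit:
{"op": "play_rows", "data": {"deltas": [[0, 0, 0, 0, 0, 0, -1], [0, 0, 0, 0, 0, 0, -1], [0, 0, 0, 0, 0, 0, -1], [0, 0, 0, 0, 0, 0, -1], [0, 0, 0, 0, 0, 0, -1], [0, 0, 0, 0, 0, 0, -1], [0, 0, 0, 0, 0, 0, -1], [0, 0, 0, 0, 0, 0, -1]], "squeeze": 50}}

```text
time_s: 3.25
eef_pos: [512.5, -182.7, 92.7]
ee_rot: [0.001, 0.684, 0.729, 0.0]
force: [-0.8, 1.2, 7.1]
grip_width: 0.108
```

Emit:
{"op": "play_rows", "data": {"deltas": [[0, 0, 0.1, 0, 0, 0, -1], [0, 0, 0.2, 0, 0, 0, -1], [0, 0, 0.5, 0, 0, 0, -1], [0, 0, 0.5, 0, 0, 0, -1], [0, 0, 0, 0, 0, 0, -1], [0, 0, 0, 0, 0, 0, -1]]}}

```text
time_s: 3.75
eef_pos: [512.3, -182.7, 144.3]
ee_rot: [0.001, 0.684, 0.729, 0.0]
force: [0.5, -0.3, -1.3]
grip_width: 0.106
```

Run:
```python
from h import *
s=sensors.sense(); print(s["eef_pos"],s["force"],s["wrist_torque"],s["grip_width"])
c=capture("side"); save(c,"side2.png",(230,270,400,440),4)
```

```text
[ 512.27555186 -182.69951739  144.26417006] [ 0.48478511 -0.34620116 -1.32949178] [-0.03058543 -0.00940559 -0.0323713 ] 0.10563191968261071
```

View pics/side2.png

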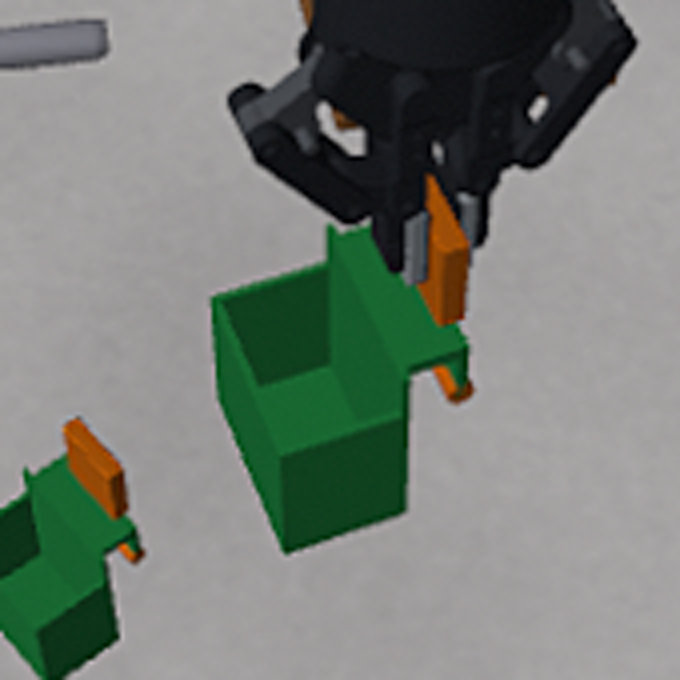

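The caddy is held upright by its tab: pads at (425,240) in the crop, bead at (457,390). Next: lift and carry it above the rail.

Emit:
{"op": "play_rows", "data": {"deltas": [[0, 0, 0.8, 0, 0, 0, -1], [0, 0, 0.8, 0, 0, 0, -1], [0, 0, 0.7, 0, 0, 0, -1], [0, 0.3, 0, 0, 0, -0.2, -1], [0.2, 0.6, 0, 0, 0, -0.2, -1], [0.3, 0.8, 0, 0, 0, -0.2, -1], [0.3, 0.8, 0, 0, 0, -0.2, -1], [0.3, 0.8, 0, 0, 0, -0.2, -1]]}}

```text
time_s: 4.47
eef_pos: [555.9, -49.0, 234.1]
ee_rot: [-0.001, 0.722, 0.692, -0.001]
force: [0.4, -0.5, -1.4]
grip_width: 0.112
```

Emit:
{"op": "play_rows", "data": {"deltas": [[0.3, 0.8, 0, 0, 0, -0.2, -1], [0.3, 0.8, 0, 0, 0, -0.2, -1], [0.3, 0.8, 0, 0, 0, -0.2, -1], [0.3, 0.6, 0, 0, 0, 0, -1], [0.1, 0.1, 0, 0, 0, 0, -1], [0, 0, 0, 0, 0, 0, -1], [0, 0, 0, 0, 0, 0, -1]]}}

```text
time_s: 5.05
eef_pos: [607.6, 73.0, 234.2]
ee_rot: [-0.001, 0.743, 0.669, -0.001]
force: [0.1, -0.5, -1.0]
grip_width: 0.101
```

```bash
python3 ws.py w2.png
python3 - <<'E'
from h import *
c=capture("side"); save(c,"side3.png",(270,60,430,300),3)
c=capture("top"); save(c,"top3.png")
E
python3 -c "
import cv2,numpy as np
a=cv2.imread('pics/w2.png');b=cv2.imread('pics/side3.png');b=cv2.resize(b,(320,480));a=a[:, 80:560]
cv2.imwrite('pics/m3.png',np.hstack([a,b]))"
```

```text
pos [607.6  73.  234.2] tooly yaw -5.94 z [-2.e-03 -2.e-04 -1.e+00] F [ 0.12 -0.55 -0.98] g 0.10128407875150072 t 5.05
orange [ 300   94   15  137 1575] med [603.9 118.  121.9] z [120.1 123.3] rect [603.5 113.7] [79.8  7.3] 84.7
blue [ 326   98   14  198 2026] med [617.9 107.8 113.8] z [112.1 115.2] rect [616.1  87.5] [125.2   8.1] 84.7
green [ 205  218   55   85 4259] med [556.1  68.7 145.4] z [144.3 147.2] rect [556.7  68.4] [49.7 29.2] 83.1
```

View pics/m3.png

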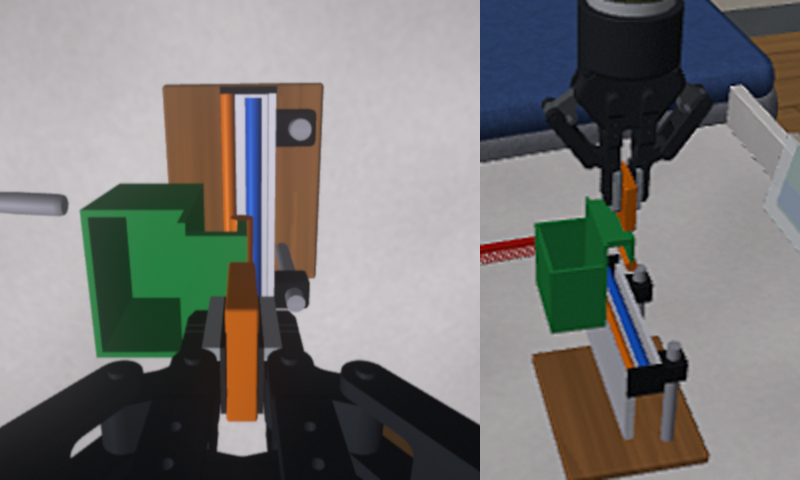

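Wrist view: the lip is the orange line at full-image col ~307, the strip the blue line at col ~333, and the bead end sits beside the bridge near (322,225). The caddy hangs upright over the rail. I'll locate the bead relative to the lip and strip.

```bash
cat > bead.py <<'E'
from h import *
s=sensors.sense(); c=capture("wrist"); P=cloud(c,s); t=np.array(s["eef_pos"])
hsv=cv2.cvtColor(c["pixels"],cv2.COLOR_RGB2HSV); H,S,V=[hsv[...,i].astype(int) for i in range(3)]
R=quatR(s["ee_rot"]); print("pos",t.round(1),"yaw",np.degrees(np.arctan2(R[1,1],R[0,1])).round(2),"F",s["force"].round(2))
a=np.radians(-5.3); X=np.array([np.cos(a),np.sin(a)]); Y=np.array([-X[1],X[0]]); o=np.array([603.9,75.])
def rep(n,m):
    m=cv2.erode(m.astype(np.uint8),np.ones((2,2)))
    nn,lab,stt,_=cv2.connectedComponentsWithStats(m)
    for i in range(1,nn):
        if stt[i,4]<15: continue
        q=P[lab==i]; sx=(q[:,:2]-o)@X; sy=(q[:,:2]-o)@Y
        print(n,stt[i],"standx 5/50/95",np.percentile(sx,[5,50,95]).round(1),"y",np.percentile(sy,[2,98]).round(1),"dz",(np.percentile(q[:,2],[5,50,95])-t[2]).round(1))
O=(H<14)&(S>150)&(V>60); dz=P[...,2]-t[2]
rep("bead",O&(dz>-50)&(dz<-15)); rep("tab",O&(dz>5)&(dz<40))
rep("lip",O&(P[...,2]<130)&(P[...,2]>110)&(dz<-50)); rep("bridge",(H>45)&(H<80)&(S>120)&(dz>-20)&(dz<0))
rep("rim",(H>45)&(H<80)&(S>120)&(dz>-34)&(dz<-22))
rep("blue",(H>105)&(H<125)&(S>130)&(P[...,2]<125)&(P[...,2]>100))
E
python3 bead.py
```

```text
pos [607.7  72.3 235.1] yaw -6.04 F [ 0.11 -0.26 -1.35]
bead [311 217  21  27 176] standx 5/50/95 [0.1 5.9 8.6] y [15.6 25.9] dz [-37.  -34.8 -33.3]
bead [329 246   3  17  36] standx 5/50/95 [7.9 8.1 8.5] y [ 6.2 13.6] dz [-36.1 -35.1 -33.9]
tab [ 305  279   34  142 4279] standx 5/50/95 [0.2 4.3 8.6] y [-22.1  16. ] dz [13.4 28.7 29.8]
lip [ 301   94   14  137 1407] standx 5/50/95 [-6.6 -3.8 -0.8] y [ 0.8 76.6] dz [-114.7 -113.2 -111.9]
bridge [ 258  218   69  118 4045] standx 5/50/95 [-18.6 -10.4   2.9] y [-6.2 29. ] dz [-12.3 -11.1 -10.1]
rim [ 162  209  108  148 1916] standx 5/50/95 [-61.6 -51.5 -23.2] y [-37.8  31.2] dz [-32.1 -31.  -29.9]
rim [270 218   3  14  26] standx 5/50/95 [-16.6 -16.5 -16.4] y [22.2 27.9] dz [-32.2 -29.2 -27.3]
blue [ 326   98   14  197 1850] standx 5/50/95 [ 8.  12.2 15.3] y [-34.3  73.9] dz [-122.9 -121.4 -120. ]
```

Bead centre is about 4.5 mm behind the lip, so I'll shift about 0.8 mm in +x, trim the yaw, and descend to just above the expected contact (lip top ≈122, so contact at TCP ≈155).

Emit:
{"op": "play_rows", "data": {"deltas": [[0.03, 0.12, -0.2, 0, 0, 0.12, -1], [0, 0, -0.4, 0, 0, 0, -1], [0, 0, -0.4, 0, 0, 0, -1], [0, 0, -0.3, 0, 0, 0, -1], [0, 0, -0.2, 0, 0, 0, -1], [0, 0, -0.1, 0, 0, 0, -1], [0, 0, 0, 0, 0, 0, -1], [0, 0, 0, 0, 0, 0, -1]], "squeeze": 60}}

```text
time_s: 5.92
eef_pos: [609.4, 78.3, 171.8]
ee_rot: [0.0, 0.739, 0.674, 0.0]
force: [0.5, -0.1, -0.5]
grip_width: 0.108
```

```bash
python3 bead.py
```

```text
pos [609.4  78.3 171.8] yaw -5.23 F [ 0.51 -0.07 -0.49]
bead [298 106   9  20  61] standx 5/50/95 [-4.3 -3.1 -1.7] y [70.4 77.3] dz [-50.  -49.1 -48.3]
bead [297 129   8   5  16] standx 5/50/95 [-4.9 -3.9 -2.6] y [66.6 68.3] dz [-49.9 -49.2 -48.5]
bead [297 138   9   6  21] standx 5/50/95 [-5.3 -3.5 -1.9] y [62.5 64.5] dz [-49.8 -49.3 -48.4]
bead [297 145  10  25  79] standx 5/50/95 [-4.9 -3.2 -2. ] y [51.4 61. ] dz [-49.9 -49.3 -48.4]
bead [298 174   7  13  31] standx 5/50/95 [-4.7 -3.8 -2.7] y [43.7 48.5] dz [-49.8 -49.2 -48.2]
bead [298 187   6   6  17] standx 5/50/95 [-4.8 -3.8 -3. ] y [40.7 43. ] dz [-49.9 -49.2 -48.5]
bead [300 194   6   5  17] standx 5/50/95 [-4.  -3.4 -2.4] y [37.9 39.7] dz [-49.8 -49.4 -48.2]
bead [298 200   9   7  17] standx 5/50/95 [-5.  -3.5 -1.7] y [34.4 37. ] dz [-50.  -49.5 -48.8]
bead [301 207   7  10  32] standx 5/50/95 [-4.  -3.1 -1.5] y [29.4 33.6] dz [-49.9 -49.5 -48.8]
bead [299 217   7   6  17] standx 5/50/95 [-4.9 -4.1 -2.6] y [26.8 29.4] dz [-49.8 -49.  -48.1]
bead [311 218   7  13  73] standx 5/50/95 [0.9 1.8 3. ] y [26.9 32.2] dz [-36.9 -34.
[... 570 characters left out ...]
50.1]
lip [295 179   2  16  20] standx 5/50/95 [-6.7 -6.6 -6.2] y [39.4 46.4] dz [-52.3 -50.8 -50. ]
lip [295 197   4  31  63] standx 5/50/95 [-7.  -6.5 -5.8] y [24.  37.9] dz [-51.8 -50.9 -50.1]
lip [308 207   2  13  19] standx 5/50/95 [-0.9 -0.4 -0.4] y [27.8 33.2] dz [-51.6 -51.  -50.4]
bridge [ 258  218   68  119 4099] standx 5/50/95 [-17.6  -9.5   3.7] y [-0.9 34.9] dz [-12.3 -11.1 -10.1]
rim [ 162  210  108  147 1910] standx 5/50/95 [-60.4 -49.5 -22.6] y [-32.3  36.8] dz [-32.2 -31.1 -29.9]
rim [269 220   3  12  22] standx 5/50/95 [-15.9 -15.8 -15.7] y [27.9 33.9] dz [-32.3 -29.1 -25.6]
blue [ 326  111   19  185 2398] standx 5/50/95 [ 7.8 12.2 15.2] y [-6.8 74.7] dz [-59.6 -58.  -56.7]
```

Emit:
{"op": "play_rows", "data": {"deltas": [[0, 0, -0.1, 0, 0, 0, -1], [0, 0, -0.1, 0, 0, 0, -1], [0, 0, -0.1, 0, 0, 0, -1], [0, 0, 0, 0, 0, 0, -1], [0, 0, 0, 0, 0, 0, -1]]}}

```text
time_s: 6.38
eef_pos: [609.1, 78.3, 159.1]
ee_rot: [-0.0, 0.739, 0.674, -0.0]
force: [-0.4, 0.3, 0.2]
grip_width: 0.105
```

Emit:
{"op": "play_rows", "data": {"deltas": [[0, 0, -0.05, 0, 0, 0, -1], [0, 0, 0, 0, 0, 0, -1], [0, 0, -0.05, 0, 0, 0, -1], [0, 0, 0, 0, 0, 0, -1]]}}

```text
time_s: 6.72
eef_pos: [609.3, 78.3, 155.2]
ee_rot: [0.0, 0.739, 0.674, 0.0]
force: [1.2, 0.2, 0.2]
grip_width: 0.104
```

Emit:
{"op": "play_rows", "data": {"deltas": [[0, 0, -0.03, 0, 0, 0, -1], [0, 0, 0, 0, 0, 0, -1], [0, 0, 0, 0, 0, 0, -1]]}}

```text
time_s: 6.97
eef_pos: [609.4, 78.3, 154.4]
ee_rot: [0.0, 0.739, 0.674, 0.0]
force: [1.1, 0.0, 2.0]
grip_width: 0.105
```

Contact begins at TCP ≈154.5, as predicted. I'm continuing in about 1 mm steps.

Emit:
{"op": "play_rows", "data": {"deltas": [[0, 0, -0.025, 0, 0, 0, -1], [0, 0, 0, 0, 0, 0, -1], [0, 0, 0, 0, 0, 0, -1]]}}

```text
time_s: 7.22
eef_pos: [609.4, 78.3, 153.4]
ee_rot: [0.0, 0.739, 0.674, 0.0]
force: [1.2, -0.4, 3.5]
grip_width: 0.109
```

Emit:
{"op": "play_rows", "data": {"deltas": [[0, 0, -0.025, 0, 0, 0, -1], [0, 0, 0, 0, 0, 0, -1], [0, 0, 0, 0, 0, 0, -1]]}}

```text
time_s: 7.47
eef_pos: [609.4, 78.3, 152.3]
ee_rot: [0.0, 0.739, 0.674, 0.0]
force: [2.1, 0.4, 4.8]
grip_width: 0.108
```

Emit:
{"op": "play_rows", "data": {"deltas": [[0, 0, -0.025, 0, 0, 0, -1], [0, 0, 0, 0, 0, 0, -1], [0, 0, 0, 0, 0, 0, -1]]}}

```text
time_s: 7.72
eef_pos: [609.4, 78.3, 151.4]
ee_rot: [0.0, 0.739, 0.674, 0.0]
force: [2.2, 0.3, 5.2]
grip_width: 0.102
```

Emit:
{"op": "play_rows", "data": {"deltas": [[0, 0, -0.025, 0, 0, 0, -1], [0, 0, 0, 0, 0, 0, -1], [0, 0, 0, 0, 0, 0, -1]]}}

```text
time_s: 7.97
eef_pos: [609.4, 78.3, 150.4]
ee_rot: [0.0, 0.739, 0.674, 0.0]
force: [2.0, -0.1, 5.3]
grip_width: 0.106
```

Emit:
{"op": "play_rows", "data": {"deltas": [[0, 0, -0.025, 0, 0, 0, -1], [0, 0, 0, 0, 0, 0, -1], [0, 0, 0, 0, 0, 0, -1]]}}

```text
time_s: 8.22
eef_pos: [609.4, 78.3, 149.3]
ee_rot: [0.0, 0.739, 0.674, 0.0]
force: [2.2, -0.3, 4.6]
grip_width: 0.105
```

Emit:
{"op": "play_rows", "data": {"deltas": [[0, 0, -0.025, 0, 0, 0, -1], [0, 0, 0, 0, 0, 0, -1], [0, 0, 0, 0, 0, 0, -1]]}}

```text
time_s: 8.47
eef_pos: [609.3, 78.3, 148.3]
ee_rot: [0.0, 0.739, 0.674, 0.0]
force: [2.9, 0.0, 3.6]
grip_width: 0.111
```

The force peaked at about 5 N and is now falling, so the bead is passing the strip. I'll go on until it meets the floor.

Emit:
{"op": "play_rows", "data": {"deltas": [[0, 0, -0.025, 0, 0, 0, -1], [0, 0, 0, 0, 0, 0, -1], [0, 0, -0.025, 0, 0, 0, -1], [0, 0, 0, 0, 0, 0, -1], [0, 0, 0, 0, 0, 0, -1]]}}

```text
time_s: 8.88
eef_pos: [609.3, 78.3, 146.0]
ee_rot: [0.0, 0.739, 0.674, 0.0]
force: [3.3, -0.2, 3.2]
grip_width: 0.108
```

Emit:
{"op": "play_rows", "data": {"deltas": [[0, 0, -0.025, 0, 0, 0, -1], [0, 0, 0, 0, 0, 0, -1], [0, 0, -0.025, 0, 0, 0, -1], [0, 0, 0, 0, 0, 0, -1], [0, 0, 0, 0, 0, 0, -1]]}}

```text
time_s: 9.3
eef_pos: [609.2, 78.3, 143.9]
ee_rot: [-0.0, 0.739, 0.674, 0.0]
force: [4.5, -0.5, 1.5]
grip_width: 0.102
```

Emit:
{"op": "play_rows", "data": {"deltas": [[0, 0, -0.025, 0, 0, 0, -1], [0, 0, 0, 0, 0, 0, -1], [0, 0, -0.025, 0, 0, 0, -1], [0, 0, 0, 0, 0, 0, -1], [0, 0, 0, 0, 0, 0, -1]]}}

```text
time_s: 9.72
eef_pos: [609.2, 78.3, 141.9]
ee_rot: [0.0, 0.739, 0.674, -0.0]
force: [4.9, -1.1, 0.7]
grip_width: 0.106
```

Emit:
{"op": "play_rows", "data": {"deltas": [[0.012, 0, 0, 0, 0, 0, -1], [0, 0, -0.02, 0, 0, 0, -1], [0, 0, 0, 0, 0, 0, -1], [0, 0, 0, 0, 0, 0, -1]]}}

```text
time_s: 10.05
eef_pos: [609.4, 78.3, 141.2]
ee_rot: [-0.0, 0.739, 0.674, -0.0]
force: [2.3, -0.6, 1.3]
grip_width: 0.105
```

Emit:
{"op": "play_rows", "data": {"deltas": [[0, 0, -0.02, 0, 0, 0, -1], [0, 0, 0, 0, 0, 0, -1], [0, 0, 0, 0, 0, 0, -1]]}}

```text
time_s: 10.3
eef_pos: [609.5, 78.3, 140.7]
ee_rot: [-0.0, 0.739, 0.674, -0.0]
force: [0.7, 0.2, 5.3]
grip_width: 0.103
```

The floor is met at TCP ≈140.8, where it was predicted. One more small push to confirm the stiffness.

Emit:
{"op": "play_rows", "data": {"deltas": [[0, 0, -0.015, 0, 0, 0, -1], [0, 0, 0, 0, 0, 0, -1], [0, 0, 0, 0, 0, 0, -1]]}}

```text
time_s: 10.55
eef_pos: [609.5, 78.3, 140.4]
ee_rot: [-0.0, 0.739, 0.674, -0.0]
force: [-0.7, -1.2, 5.9]
grip_width: 0.103
```

```bash
python3 bead.py | grep -E "pos|tab|blue|bridge"
```

```text
pos [609.5  78.3 140.4] yaw -5.22 F [-0.69 -1.22  5.89]
tab [ 305  279   34  143 4222] standx 5/50/95 [1.4 5.6 9.7] y [-16.2  22.2] dz [13.3 28.7 29.7]
bridge [ 258  218   68  119 4082] standx 5/50/95 [-17.5  -9.4   3.8] y [-0.7 34.9] dz [-12.3 -11.1 -10.1]
blue [ 330  112   23  185 3559] standx 5/50/95 [ 9.4 13.4 17. ] y [ 2.8 74.7] dz [-29.3 -27.6 -26.3]
blue [328 415  17  16 146] standx 5/50/95 [ 9.6 13.8 15.8] y [-72.1 -61.7] dz [-30.1 -27.5 -26.6]
```

The strip now sits about 1.5–2 mm aside and the bead is about 6 mm below it, on the floor: home. I'll unload, release and retreat.

Emit:
{"op": "play_rows", "data": {"deltas": [[0, 0, 0.02, 0, 0, 0, -1], [0, 0, 0, 0, 0, 0, -0.8], [0, 0, 0, 0, 0, 0, -0.6], [0, 0, 0, 0, 0, 0, -0.4], [0, 0, 0, 0, 0, 0, -0.4], [0, 0, 0, 0, 0, 0, -0.4]]}}

```text
time_s: 11.1
eef_pos: [609.3, 78.4, 140.2]
ee_rot: [-0.0, 0.739, 0.674, -0.0]
force: [-0.4, -0.1, -0.2]
grip_width: 0.299
```

Emit:
{"op": "play_rows", "data": {"deltas": [[0, 0, 0.1, 0, 0, 0, -0.4], [0, 0, 0.3, 0, 0, 0, -0.4], [0, 0, 0.6, 0, 0, 0, -0.4], [0, 0, 0.8, 0, 0, 0, -0.4], [0, 0, 0.6, 0, 0, 0, -0.4], [0, 0, 0.1, 0, 0, 0, -0.4], [0, 0, 0, 0, 0, 0, -0.4], [0, 0, 0, 0, 0, 0, -0.4]]}}

```text
time_s: 11.77
eef_pos: [609.3, 78.3, 239.8]
ee_rot: [-0.001, 0.739, 0.674, -0.0]
force: [0.3, -0.4, -0.9]
grip_width: 0.303
```

```bash
python3 bead.py | grep -E "pos|tab|blue|bridge|lip"; python3 ws.py w4.png
python3 - <<'E'
from h import *
c=capture("side"); save(c,"side4.png",(260,120,420,330),3)
a=cv2.imread('pics/w4.png')[:,80:560]; b=cv2.resize(cv2.imread('pics/side4.png'),(320,480))
cv2.imwrite('pics/m4.png',np.hstack([a,b]))
E
```

```text
pos [609.3  78.3 239.8] yaw -5.23 F [ 0.31 -0.45 -0.92]
lip [301 105  14  80 862] standx 5/50/95 [-6.6 -3.6 -0.6] y [32.6 77.3] dz [-119.5 -117.9 -116.6]
lip [304 282  10  54 403] standx 5/50/95 [-5.9 -3.3 -0.6] y [-70.7 -34.4] dz [-119.4 -118.  -116.8]
blue [ 327  109   15  219 2572] standx 5/50/95 [ 9.7 13.3 16.8] y [-66.4  73.3] dz [-127.6 -126.1 -124.8]
pos [609.1  78.4 239.2] tooly yaw -5.23 z [-2.5e-03  2.0e-04 -1.0e+00] F [-0.08  0.56  0.55] g 0.3035886380743113 t 11.8167
orange [301 104  18  81 983] med [605.3 130.5 121.7] z [119.5 123. ] rect [605.9 128.6] [50.   9.7] 86.2
orange [312 205  15   8  96] med [609.9  96.4 142.2] z [134.4 149.4] rect [609.4  96.3] [0.8 7.9] 83.1
orange [304 281  11  55 462] med [595.2  22.2 121.8] z [120.3 123.1] rect [595.6  24. ] [40.1  6.7] 84.5
blue [ 326  108   17  220 2854] med [617.8  86.6 113.7] z [111.8 115. ] rect [617.3  75.9] [148.2   9.7] 84.4
green [ 219  171  106  115 3763] med [590.1  86.9 129.2] z [106.6 130.6] rect [576.7  79.9] [69.6 67.4] 84.5
```

View pics/m4.png

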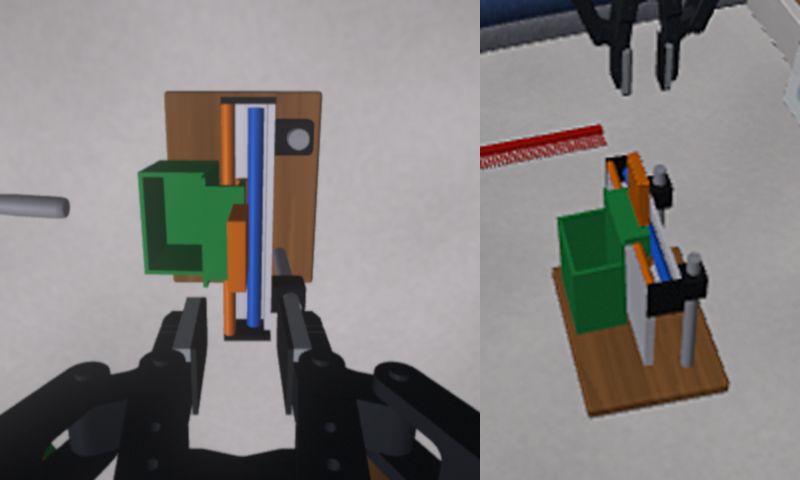

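The caddy hangs with its hook in the channel, the strip is behind the tab, and the gripper is clear. One quick check of tilt and strip shift before handing in.

Run:
```python
from h import *
s=sensors.sense(); c=capture("wrist"); P=cloud(c,s)
hsv=cv2.cvtColor(c["pixels"],cv2.COLOR_RGB2HSV); H,S,V=[hsv[...,i].astype(int) for i in range(3)]
a=np.radians(-5.3); X=np.array([np.cos(a),np.sin(a)]); Y=np.array([-X[1],X[0]]); sx=(P[...,:2]-[603.9,75.])@X; sy=(P[...,:2]-[603.9,75.])@Y
g=(H>45)&(H<80)&(S>120)
def fit(n,m):
    A=np.c_[sx[m],sy[m],np.ones(m.sum())]; z=P[...,2][m]; k=np.linalg.lstsq(A,z,rcond=None)[0]
    print(n,m.sum(),"slopes",k[:2].round(3),"z",np.median(z).round(1),"sx",np.percentile(sx[m],[2,98]).round(1))
fit("bridge",g&(P[...,2]>125)&(P[...,2]<135)&(sx>-16)); fit("pocket floor",g&(P[...,2]>44)&(P[...,2]<62)&(sx<-26)&(sx>-55))
r=g&(P[...,2]>106)&(P[...,2]<114); print("rim z by x",[(x,np.median(P[...,2][r&(sx>x)&(sx<x+6)]).round(1)) for x in (-64,-50,-36,-24) if (r&(sx>x)&(sx<x+6)).any()])
b=(H>105)&(H<125)&(S>130)&(P[...,2]>110)&(P[...,2]<125)
z=b&(P[...,2]>np.percentile(P[...,2][b],70)); print("strip crest sx",sx[z].mean().round(2),"z",P[...,2][z].mean().round(1))
o=(H<14)&(S>150)&(V>60)&(P[...,2]>150); print("tab top sx,z",np.percentile(sx[o],[3,50,97]).round(1),np.median(P[...,2][o]) if o.any() else None)
t=capture("top"); Q=cloud(t); save(t,"top5.png"); p0=cv2.imread("pics/top0.png"); d=cv2.absdiff(p0,t["pixels"][:,:,::-1]).max(2)
for n,(u,v,w,h) in dict(comb=(165,170,30,80),whale=(180,285,50,62),spoon=(285,272,32,75),bottle=(420,118,45,48)).items(): print(n,(d[v:v+h,u:u+w]>40).sum())
```

```text
bridge 2107 slopes [ 0.048 -0.002] z 129.5 sx [-15.7   4.6]
pocket floor 2371 slopes [ 0.065 -0.019] z 50.0 sx [-54.4 -28.3]
rim z by x [(-64, np.float64(107.1)), (-50, np.float64(107.7)), (-36, np.float64(108.1)), (-24, np.float64(109.1))]
strip crest sx 13.15 z 114.6
tab top sx,z [-1.9  2.7  7.3] 169.9893622326849
comb 0
whale 278
spoon 12
bottle 0
```

Run:
```python
import cv2,numpy as np
for n in ("top0","top3","top5"):
    p=cv2.imread(f"pics/{n}.png"); h=cv2.cvtColor(p,cv2.COLOR_BGR2HSV)[285:347,180:232]; m=(h[...,0]>100)&(h[...,0]<125)&(h[...,1]>110)
    v,u=np.nonzero(m); print(n,m.sum(),u.mean()+180,v.mean()+285,h[...,2].mean())
a,b=cv2.imread("pics/top0.png"),cv2.imread("pics/top5.png")
cv2.imwrite("pics/wh.png",cv2.resize(np.hstack([a[270:360,165:330],b[270:360,165:330]]),None,fx=2.4,fy=2.4))
```

```text
top0 373 202.98391420911528 318.11796246648794 92.7689205955335
top3 562 205.22241992882562 320.05693950177937 95.91811414392059
top5 556 204.28956834532374 319.92446043165467 91.03629032258064
```

View pics/wh.png

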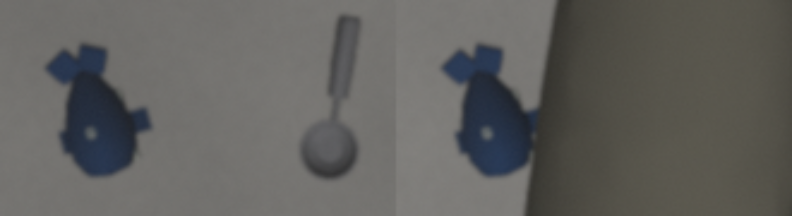

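The whale is at the same place in both pictures; the difference was the arm crossing the view. I'm handing in.

```bash
python3 -c "
from rig import sensors, order
print(order.finish_job()); s=sensors.sense(); print(s['time_s'],s['force'])"
```

```text
the job is handed in; nothing more can be done
None
the job is handed in; nothing more can be done
```

The larger green caddy is hanging on the rail with its hook home in the channel. I let go, backed the gripper about 100 mm up, and handed the job in at about 12 s of the 64 s. No verdict was reported.

**The press:** I gripped the caddy by its tab and carried its hook over the lip. It first touched the strip at TCP z ≈ 154.5. The force rose to about 5 N and then dropped as the bead passed. It met the channel floor about 14 mm lower, and the highest reading was about 6 N. The rail turned out to be roughly 11 mm below nominal.

**Last checks:**
- **Strip:** pushed aside about 1.5–2 mm (crest about 13.15 mm behind the lip, nominally 11). This is the closest margin against the 1.4–2.5 mm window, since the calibration is only good to about 2 mm.
- **Caddy:** leans about 0.05–0.065 rad toward the pocket (limit 0.25). Its bridge top at 129.5 mm puts the bead near 103 mm.
- **Gripper:** clear of everything, with no contact force beyond sensor noise.
- **Bystanders:** the comb and bottle were unchanged in the top view. The image comparison flagged the whale, but a side-by-side crop shows it in the same place, with the arm crossing the view. The arm also hid the spoon in the final picture, so I did not confirm it from above; the arm never went near it at table height.

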